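# Return the oil tester through the sprung flap

## Robot

A 7-joint arm with a two-finger parallel gripper is mounted at the origin on a cart in front of the work surface, level with it; the furniture and walls round the work are solid. World frame = base frame: x ahead of the robot, y to its left, z up, the work surface at z = 0. Lengths are in m, angles in rad, forces in N, time in s.
With the tool pointing down it reaches from about 0.425 to 0.875 m from the base axis. Payload 4.7 kg.
Tool frame: the origin (TCP) lies midway between the tips of the shut fingers; the grasp point (between the pads) lies 19 mm behind it; z points along the fingers, x is the direction in which the jaws open and shut, and the axes are right-handed (so a half turn about z gives the same grasp; the last joint's range is limited). The gripper opens to 87 mm and grips with 3 to 60 N. Pads are 19 mm wide; open, the fingers measure 117 mm over their backs; the gripper's body (75 mm by 190 mm) begins 51 mm behind the grasp point.
Start: joints at [1.245, 0.321, -0.07, 1.45, 0.023, 1.371, -0.057], TCP at [0.217, -0.613, 0.223] pointing down, gripper open.
Joint ranges: [-2.86, 2.86], [-0.3, 2.09], [-1.38, 1.24], [0.06, 2.45], [-1.56, 4.7], [0.09, 2.05], [-2.69, 2.69]. Speed limits (rad/s): [2.57, 2.57, 3.14, 3.14, 3.14, 3.14, 3.14].

## Interface

Orientations are given as a rotation vector (axis times angle).
In Python, from bench import get_state, eyes, ticket gives the robot as it stands.
- The arm moves only by the tool carry_out, never from a script. Its argument "motion" is a list of rows, each a list of 2 entries, a list of its own where there are three numbers: the shift along the world's x, y, z in m, then the turn about the world's z in rad. A call has 1 to 20 rows; each row is the pose to reach, as a shift and turn from the pose commanded when the call began; what a row does not reach only later rows make up. A row lasts 1/10 s, in which the tool goes at most 50 mm and 8.59 degrees, less where a joint would pass 70% of its speed; a pose out of reach is approached as far as the arm can. A call with a gripper value outside its range is refused whole. "grip" is the gripper command: -1 is fully open, 1 is shut, values between are in proportion, set as the call begins (left out, the last holds). The fingers move at their own pace and stop on an object; "squeeze" is the grip in N (left out, the last holds). Time passes only in rows, so rows that repeat a pose let the fingers close. It gives the time, the measured TCP pose, the force and the opening at its end, in the units of the state.
- get_state(): the state, without advancing time (a new reading comes with each control period).
- eyes.get_image(name): name is "scene" or "top" or "wrist"; returns a dict with "pixels" (480x640x3 uint8, blue, green, red), "mtx" (3x3 intrinsics, pixels), "extrinsics" (4x4, takes a point from camera to world coordinates). Camera axes: x right, y down, z forward; pixel columns grow to the right and rows downward; lengths in m; the calibration is good to about 2 mm. A picture is of the moment at which its call begins. There is no depth.
- ticket.close_job(): hands the job in, once; it reports no verdict.
The state is a dict: "time": time; "joint_positions": joint angles; "qd": joint speeds; "joint_torque": joint torques, N m; "position": TCP position; "tool_rot": TCP orientation; "ft_force": force on the tool from outside, world axes, zero at the start; "torque": the same for the moment, N m; "grip_width": opening from 0.0 (shut) to 1.0 (fully open).
Only numpy, scipy, OpenCV 4.12 (cv2) and the standard library are available. Lean on these libraries where they do the work, as an engineer would, in place of code of your own. Each camera call takes 0.05 s, during which the arm holds its last target. There are 200 camera calls.

## Task

The slim glass oil vial is a used shop tester: hand it in by pushing it down through the sprung flap in the top of the plywood returns box, holding or pressing it with the gripper as the flap gives way rather than dropping it on, so that it ends up inside and the flap closes behind it. Leave the wider glass jar standing where it is.

Things in the scene. Friction and masses are not known exactly. Their poses are not given: they have to be found in the camera images.
- oil_vial_mid (a point): Centre (40 mm above the foot) of the slim upright glass vial of amber oil, loose on the table: 80 mm tall, glass 30 mm in diameter, its round brown wooden cap (top 18 mm) 32 mm; about 70 g; z up its length. Grasp it across its diameter from above. From start to start it changes places with the wider jar and a wooden hand stamp.
- returns_box: Fixed plywood box with a clear front, 165 mm high, x -66 to +112, y -102 to +102 mm about its origin, which lies on the table straight below the middle of the mouth in its top; z up. The mouth, 90 mm (x) by 150 mm (y), is filled by a flat aluminium flap, its face 2 mm below the box top. Boards 8 mm, inner floor 12 mm above the table, empty inside.
- returns_flap (a joint): Flap angle, rad: 0 shut (level), grows as it swings down into the box, to 1.45. Hinge along y at the mouth's -x edge, free edge 88 mm on, at +x. Sprung, soft closing: gives at 1.5 N on its middle (not to the vial's weight), 3 to 5 N at 50 mm/s; shuts in 1 to 2 s. Let go when the vial's foot is 60 mm or more below the box top; fingers may go in too, the flap slides off them.
- cork_jar: Bystander: wider glass jar with a wooden lid and small buttons inside, 48 mm in diameter, 75 mm tall, loose on the table; origin at the centre of its underside, z up.
There are look-alikes about, which are no part of the job. Leave any turquoise look-alike of the part that bears oil_vial_mid alone.

How it is judged:
By the outcome, as a careful person would: the job done as asked, in the order asked, and still so for the second after the job is handed in, with the robot touching nothing.
It also fails if it takes over 45 s, if anything falls off the work surface, if the arm or the gripper's body presses on something with over 40 N, if the wrist force passes 120 N, or if a joint passes its speed limit or range.

## Working session

There is one attempt and no reset: what is moved stays moved. The work goes in short steps, Python scripts to look and compute and a tool call to move; the robot and the scene stay as the last step left them, time stands still between calls to the robot, and variables do not carry over. Pictures are saved under pics/ and viewed, about 8 in all and at most 12, crops included, and the job is handed in when it is done.

Besides the shell and the picture viewer there is one more tool, called after ">>>" as name(argument=value, ...), one argument or row to a line, values as JSON. carry_out: Moves the arm, as the interface text tells. Its arguments: {"type":"object","properties":{"motion":{"type":"array","items":{"type":"array"}},"grip":{"type":"number"},"squeeze":{"type":"number"}},"required":["motion"]}

```bash
mkdir -p pics; ls; cat > h.py <<'E'
import numpy as np, cv2
from bench import get_state, eyes, ticket
def snap(n,f=None):
    d=eyes.get_image(n)
    if f: cv2.imwrite('pics/'+f,d['pixels'])
    np.savez('/tmp/'+n,**d); return d
def ray(d,u,v):
    E=np.array(d['extrinsics']); r=E[:3,:3]@np.linalg.solve(np.array(d['mtx']),[u,v,1.]); return E[:3,3],r
def onz(d,u,v,z):
    o,r=ray(d,u,v); return (o+r*(z-o[2])/r[2]).round(4)
def tri(*a):
    A=np.zeros((3,3));b=np.zeros(3)
    for d,u,v in a:
        o,r=ray(d,u,v); r=r/np.linalg.norm(r); P=np.eye(3)-np.outer(r,r); A+=P;b+=P@o
    return np.linalg.solve(A,b).round(4)
def proj(d,p):
    E=np.linalg.inv(np.array(d['extrinsics'])); q=np.array(d['mtx'])@(E[:3,:3]@p+E[:3,3]); return (q[:2]/q[2]).round(1)
E
python3 - <<'E'
from h import *
for n in('scene','top'):
    d=snap(n,n+'1.png'); print(n,np.array(d['extrinsics']).round(3).tolist())
print(get_state())
E
```

```text
pics
scene [[-0.815, -0.44, 0.376, 0.124], [-0.579, 0.639, -0.506, 0.538], [-0.018, -0.63, -0.776, 1.006], [0.0, 0.0, 0.0, 1.0]]
top [[0.003, -0.986, 0.165, 0.408], [-1.0, -0.0, 0.015, -0.058], [-0.015, -0.165, -0.986, 1.017], [0.0, 0.0, 0.0, 1.0]]
{'time': 0.1, 'joint_positions': array([ 1.24512387,  0.32177542, -0.07006484,  1.45151228,  0.02260264,
        1.37077331, -0.05690241]), 'qd': array([-0.00056047, -0.00124785, -0.00139149, -0.00332721,  0.00102878,
        0.00050179, -0.00039224]), 'joint_torque': array([ 3.99181072e-04, -4.92568767e+01, -4.05565482e-01, -3.13396204e+01,
       -6.40170439e-02,  3.94791516e-02,  4.07672189e-05]), 'position': array([ 0.2164139 , -0.6124191 ,  0.22157391]), 'tool_rot': array([-2.56432009e+00,  1.81336017e+00,  2.24186590e-03]), 'ft_force': array([-0.28309983,  0.10106782, -0.46106451]), 'torque': array([ 0.00994358, -0.00095736, -0.03199494]), 'grip_width': 1.0032099826372076}
```

View pics/scene1.png

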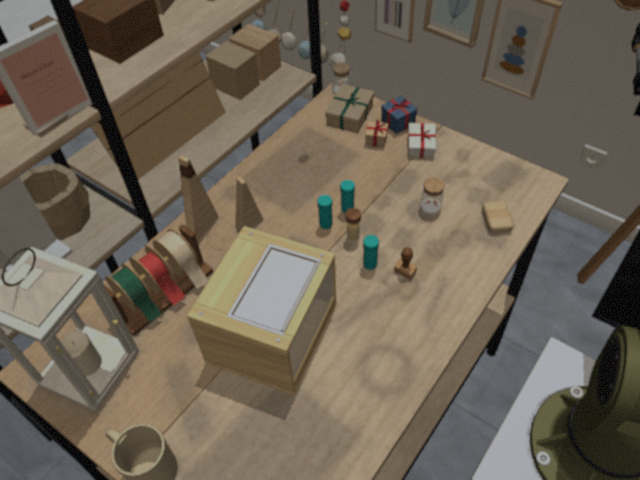

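View pics/top1.png

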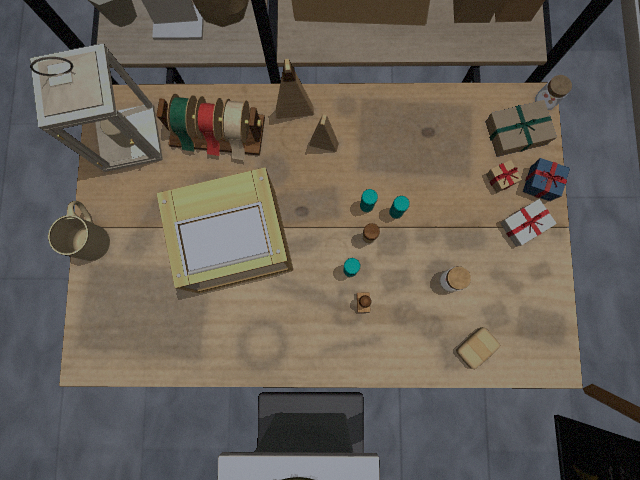

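Candidates, by top-view pixel:
- Brown-capped vial (371,232), scene (354,216).
- Turquoise look-alikes (369,199), (400,206) and (351,267).
- Hand stamp (363,301).
- Wide cork jar (454,279).
- Another jar at the back right (555,88).

I choose the slim brown-capped amber one and check it in a crop. The box flap is at top (224,239).

```bash
python3 - <<'E'
from h import *
t=dict(np.load('/tmp/top.npz'));s=dict(np.load('/tmp/scene.npz'))
a=cv2.resize(t['pixels'][170:320,320:480],None,fx=2.5,fy=2.5,interpolation=2)
b=cv2.resize(s['pixels'][160:310,300:460],None,fx=2.5,fy=2.5,interpolation=2)
cv2.imwrite('pics/crop1.png',np.hstack([a,b]))
def blobs(d,lo,hi,amin,roi):
    m=cv2.inRange(cv2.cvtColor(d['pixels'],cv2.COLOR_BGR2HSV),lo,hi); k=np.zeros_like(m);x0,y0,x1,y1=roi;k[y0:y1,x0:x1]=m[y0:y1,x0:x1]
    n,l,st,c=cv2.connectedComponentsWithStats(k); return [(c[i].round(1),st[i].tolist()) for i in range(1,n) if st[i,4]>amin]
print('turq top');[print(c,st,onz(t,*c,.075)) for c,st in blobs(t,(80,100,50),(100,255,255),40,(300,150,450,320))]
print('brown top');[print(c,st,onz(t,*c,.075)) for c,st in blobs(t,(3,110,20),(14,255,140),25,(330,180,480,320))]
print('vial tri',tri((t,371,231),(s,354,214)),'jar',tri((t,457,275),(s,434,186)))
# flap: bright greyish region
for d,roi in((t,(150,160,300,300)),(s,(180,220,350,400))):
    hsv=cv2.cvtColor(d['pixels'],cv2.COLOR_BGR2HSV);m=cv2.inRange(hsv,(0,0,120),(180,45,255));k=np.zeros_like(m);x0,y0,x1,y1=roi;k[y0:y1,x0:x1]=m[y0:y1,x0:x1]
    c=max(cv2.findContours(k,0,2)[0],key=cv2.contourArea);r=cv2.minAreaRect(c);q=cv2.approxPolyDP(cv2.convexHull(c),6,True)[:,0]
    print(q.tolist());P=np.array([onz(d,*p,.163) for p in q]);print(P.tolist(),P.mean(0),np.linalg.norm(P-np.roll(P,-1,0),axis=1))
E
```

```text
turq top
[369.3 196.9] [361, 189, 17, 20, 205] [ 0.6541 -0.1406  0.075 ]
[400.8 203.9] [392, 196, 17, 22, 208] [ 0.6397 -0.2028  0.075 ]
[351.6 265.7] [344, 258, 16, 16, 208] [ 0.5163 -0.1043  0.075 ]
brown top
[370.8 231.2] [363, 223, 16, 18, 168] [ 0.5846 -0.1426  0.075 ]
[363.7 300.9] [357, 293, 14, 16, 120] [ 0.4483 -0.127   0.075 ]
vial tri [ 0.5846 -0.1428  0.077 ] jar [ 0.4971 -0.3112  0.066 ]
[[257, 207], [268, 255], [188, 273], [181, 225]]
[[0.6126, 0.0699, 0.163], [0.5252, 0.0482, 0.163], [0.4929, 0.1893, 0.163], [0.5795, 0.2061, 0.163]] [0.55255  0.128375 0.163   ] [0.0900536  0.14474978 0.08821451 0.14016437]
[[269, 244], [321, 260], [282, 335], [227, 316]]
[[0.6258, 0.0636, 0.163], [0.5291, 0.04, 0.163], [0.4918, 0.1947, 0.163], [0.5869, 0.2179, 0.163]] [0.5584  0.12905 0.163  ] [0.09953818 0.15913321 0.09788897 0.15912794]
```

View pics/crop1.png

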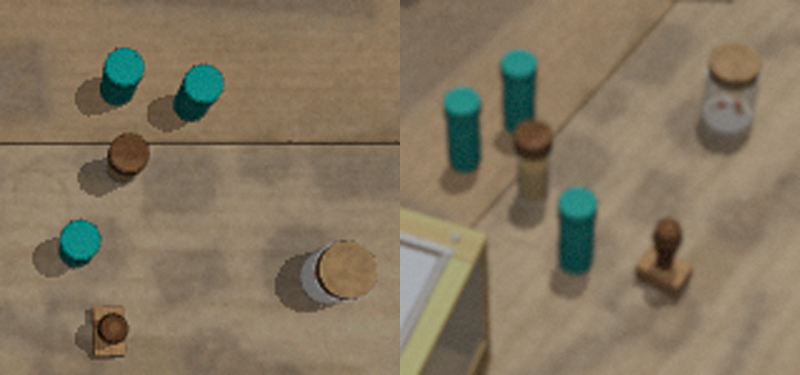

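The crop confirms it. At top (371,231) there is a slim amber vial with a brown cap, about 70 mm from the nearest turquoise one. I'm moving above it with the jaws close to the box's y direction.

>>> carry_out(
  motion=[
    [[0.01, 0.012, 0], 0],
    [[0.03, 0.038, 0], -0.01],
    [[0.053, 0.068, 0], -0.02],
    [[0.077, 0.098, 0], -0.03],
    [[0.1, 0.128, 0], -0.04],
    [[0.124, 0.158, 0], -0.05],
    [[0.147, 0.188, 0], -0.06],
    [[0.17, 0.218, 0], -0.07],
    [[0.194, 0.248, 0], -0.08],
    [[0.217, 0.277, 0], -0.09],
    [[0.24, 0.307, 0], -0.1],
    [[0.264, 0.337, 0], -0.105],
    [[0.287, 0.367, 0], -0.105],
    [[0.31, 0.396, 0], -0.105],
    [[0.33, 0.422, 0], -0.105],
    [[0.347, 0.443, 0], -0.105],
    [[0.36, 0.46, 0], -0.105],
    [[0.368, 0.47, 0], -0.105],
    [[0.368, 0.47, 0], -0.105],
    [[0.368, 0.47, 0], -0.105],
  ],
  grip=-0.4,
)

```text
time: 2.1
position: [0.584, -0.1434, 0.2224]
tool_rot: [2.465, -1.946, -0.0]
ft_force: [0.3, -1.2, 0.5]
grip_width: 0.698
```

```bash
python3 - <<'E'
from h import *
d=snap('wrist','w1.png');s=get_state();print(s['time'],s['position'],s['tool_rot'],s['grip_width'])
for p in([.585,-.143,.08],[.585,-.143,0]): print(proj(d,np.array(p)))
E
```

```text
2.15 [ 0.58383874 -0.14420646  0.22245604] [ 2.46372474e+00 -1.94715968e+00 -6.23848828e-06] 0.6992994694483037
[316.7 230.4]
[316.6 212.5]
```

View pics/w1.png

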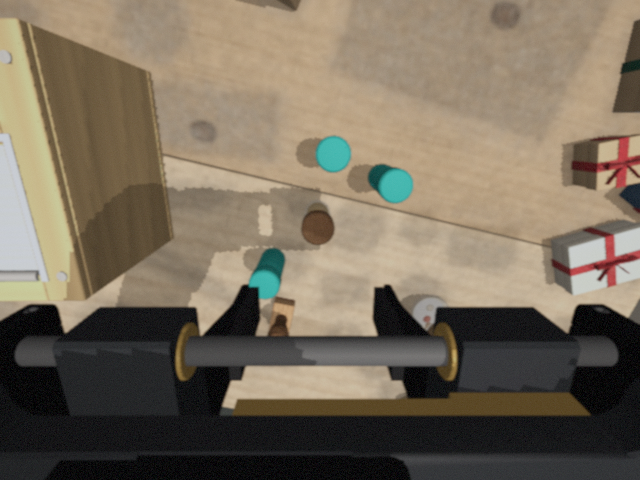

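The wrist view shows the brown cap at (318,228), against a prediction of (317,230), so it agrees to about 1 mm. The turquoise vials at (333,154), (395,185) and (267,272) are clear of the jaw line. Descending and gripping.

>>> carry_out(
  motion=[
    [[0.001, 0.001, -0.006], 0],
    [[0.001, 0.001, -0.02], 0],
    [[0.001, 0.001, -0.04], 0],
    [[0.001, 0.001, -0.06], 0],
    [[0.001, 0.001, -0.08], 0],
    [[0.001, 0.001, -0.1], 0],
    [[0.001, 0.001, -0.12], 0],
    [[0.001, 0.001, -0.14], 0],
    [[0.001, 0.001, -0.16], 0],
    [[0.001, 0.001, -0.175], 0],
    [[0.001, 0.001, -0.186], 0],
    [[0.001, 0.001, -0.192], 0],
    [[0.001, 0.001, -0.192], 0],
    [[0.001, 0.001, -0.192], 0],
  ],
)

```text
time: 3.55
position: [0.5862, -0.142, 0.0312]
tool_rot: [-2.466, 1.946, -0.002]
ft_force: [0.6, 0.0, 0.5]
grip_width: 0.698
```

>>> carry_out(
  motion=[
    [[0, 0, 0], 0],
    [[0, 0, 0], 0],
    [[0, 0, 0], 0],
    [[0, 0, 0], 0],
    [[0, 0, 0], 0],
    [[0, 0, 0], 0],
    [[0, 0, 0], 0],
    [[0, 0, 0], 0],
    [[0, 0, 0], 0],
    [[0, 0, 0], 0],
  ],
  grip=1,
  squeeze=25,
)

```text
time: 4.55
position: [0.5857, -0.1419, 0.0307]
tool_rot: [2.466, -1.946, 0.0]
ft_force: [-1.3, -0.5, 1.3]
grip_width: 0.362
```

Gripped at about 31.5 mm. Lifting.

>>> carry_out(
  motion=[
    [[0, 0, 0.005], 0],
    [[0, 0, 0.015], 0],
    [[0, 0, 0.03], 0],
    [[0, 0, 0.05], 0],
    [[0, 0, 0.07], 0],
    [[0, 0, 0.09], 0],
    [[0, 0, 0.11], 0],
    [[0, 0, 0.13], 0],
    [[0, 0, 0.15], 0],
    [[0, 0, 0.17], 0],
    [[0, 0, 0.19], 0],
    [[0, 0, 0.205], 0],
    [[0, 0, 0.215], 0],
    [[0, 0, 0.22], 0],
    [[0, 0, 0.22], 0],
  ],
)

```text
time: 6.05
position: [0.5857, -0.1418, 0.251]
tool_rot: [-2.466, 1.946, -0.001]
ft_force: [0.2, -0.6, -1.0]
grip_width: 0.359
```

>>> carry_out(
  motion=[
    [[0, 0.006, 0], 0],
    [[0, 0.02, 0], 0],
    [[-0.002, 0.04, 0], 0],
    [[-0.003, 0.06, 0], 0],
    [[-0.004, 0.08, 0], 0],
    [[-0.005, 0.1, 0], 0],
    [[-0.006, 0.12, 0], 0],
    [[-0.007, 0.14, 0], 0],
    [[-0.008, 0.16, 0], 0],
    [[-0.009, 0.18, 0], 0],
    [[-0.01, 0.2, 0], 0],
    [[-0.011, 0.22, 0], 0],
    [[-0.012, 0.24, 0], 0],
    [[-0.014, 0.256, 0], 0],
    [[-0.014, 0.268, 0], 0],
    [[-0.014, 0.274, 0], 0],
    [[-0.014, 0.274, 0], 0],
    [[-0.014, 0.274, 0], 0],
  ],
)

```text
time: 7.85
position: [0.5718, 0.1313, 0.2504]
tool_rot: [2.465, -1.947, 0.0]
ft_force: [0.1, -0.4, -0.5]
grip_width: 0.357
```

```bash
python3 - <<'E'
from h import *
s=get_state();print(s['time'],s['position'],s['tool_rot'],s['ft_force'],s['grip_width'])
a=snap('scene');w=snap('wrist')
cv2.imwrite('pics/c2.png',np.hstack([cv2.resize(a['pixels'][100:400,130:430],(400,400)),cv2.resize(w['pixels'],(400,300))[:, :] if 0 else cv2.copyMakeBorder(cv2.resize(w['pixels'],(400,300)),0,100,0,0,0)]))
E
```

```text
7.85 [0.5717549  0.13134873 0.25036781] [ 2.46495598e+00 -1.94653127e+00  2.98209173e-04] [ 0.10139958 -0.44887771 -0.52874327] 0.35700652963414103
```

View pics/c2.png

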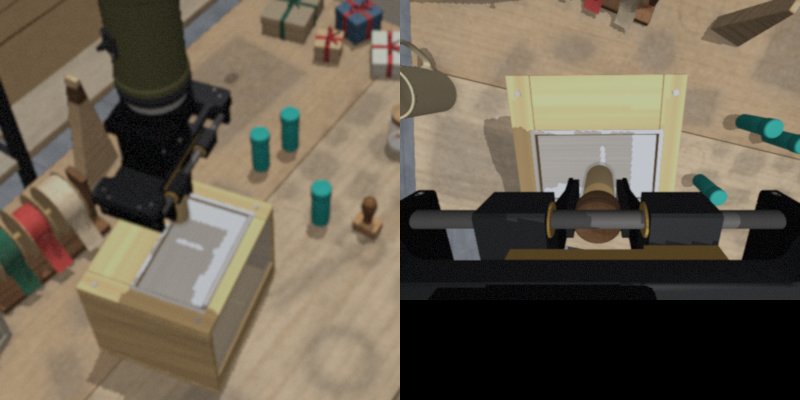

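The vial hangs upright between the fingers over the free-edge side of the flap: foot at about scene (182,215) in the crop, mouth far edge in the wrist view at about (537..662,133). Next is a check of that mouth edge with the calibrated wrist camera.

```bash
python3 - <<'E'
from h import *
w=dict(np.load('/tmp/wrist.npz'))
g=cv2.cvtColor(w['pixels'],cv2.COLOR_BGR2HSV)
for u in(250,300,380): print(u,[(v,g[v,u].tolist()) for v in range(196,226,3)])
A,B=[onz(w,u,v,.165) for u,v in((217,209),(419,209))]
yb=(A-B)/np.linalg.norm(A-B); xb=np.array([yb[1],-yb[0],0]);tcp=get_state()['position']
print(A,B,np.linalg.norm(A-B),np.degrees(np.arctan2(xb[1],xb[0])),'edge - tcp along xb',(A-tcp)@xb,'tcp off mid along yb',(tcp-(A+B)/2)@yb)
E
```

```text
250 [(196, [27, 67, 189]), (199, [25, 69, 191]), (202, [24, 73, 189]), (205, [24, 74, 190]), (208, [22, 28, 175]), (211, [110, 15, 202]), (214, [109, 11, 186]), (217, [13, 16, 147]), (220, [15, 16, 162]), (223, [17, 11, 165])]
300 [(196, [27, 70, 190]), (199, [26, 73, 189]), (202, [24, 76, 190]), (205, [24, 78, 190]), (208, [18, 18, 184]), (211, [15, 12, 166]), (214, [16, 33, 148]), (217, [15, 16, 155]), (220, [17, 14, 161]), (223, [18, 16, 162])]
380 [(196, [26, 69, 191]), (199, [24, 72, 190]), (202, [24, 76, 189]), (205, [24, 81, 189]), (208, [105, 8, 190]), (211, [108, 13, 201]), (214, [15, 19, 161]), (217, [110, 11, 200]), (220, [108, 13, 200]), (223, [105, 13, 200])]
[0.5866 0.2118 0.165 ] [0.6219 0.0642 0.165 ] 0.15176247889382935 13.450211501330513 edge - tcp along xb 0.03315479465040896 tcp off mid along yb 0.0006560720906552203
```

Mouth edge is about 30 mm from the TCP and yaw is 13.5°. Nudging 3 mm towards the free edge, then pushing down.

>>> carry_out(
  motion=[
    [[0.001, 0, -0.005], 0],
    [[0.003, 0.001, -0.015], 0],
    [[0.003, 0.001, -0.025], 0],
    [[0.003, 0.001, -0.035], 0],
    [[0.003, 0.001, -0.043], 0],
    [[0.003, 0.001, -0.048], 0],
    [[0.003, 0.001, -0.053], 0],
    [[0.003, 0.001, -0.058], 0],
    [[0.003, 0.001, -0.063], 0],
    [[0.003, 0.001, -0.068], 0],
    [[0.003, 0.001, -0.073], 0],
    [[0.003, 0.001, -0.078], 0],
    [[0.003, 0.001, -0.083], 0],
    [[0.003, 0.001, -0.088], 0],
    [[0.003, 0.001, -0.093], 0],
    [[0.003, 0.001, -0.098], 0],
    [[0.003, 0.001, -0.103], 0],
  ],
)

```text
time: 9.65
position: [0.5747, 0.1331, 0.1471]
tool_rot: [2.466, -1.946, 0.0]
ft_force: [0.9, 0.2, 0.2]
grip_width: 0.358
```

```bash
python3 - <<'E'
from h import *
s=get_state();print(s['time'],s['position'],s['ft_force'],s['torque'],s['grip_width'])
a=snap('scene');w=snap('wrist')
cv2.imwrite('pics/c3.png',np.hstack([cv2.resize(a['pixels'][180:380,180:380],(400,400),interpolation=2),cv2.resize(w['pixels'][140:380,200:440],(400,400),interpolation=2)]))
E
```

```text
9.65 [0.57465126 0.13313481 0.14707458] [0.85592716 0.19509624 0.238725  ] [ 0.10217934 -0.17645764  0.04445125] 0.3579951598403516
```

View pics/c3.png

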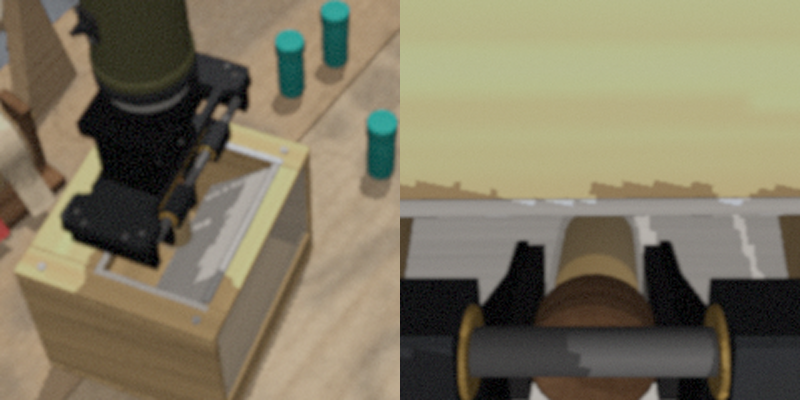

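The flap swings down under the foot. The vial is upright and inside the mouth, with its far edge at wrist crop row 215 and clear of the rim, and the force is small. Continuing to about 90 mm deep.

>>> carry_out(
  motion=[
    [[0, 0, -0.005], 0],
    [[0, 0, -0.01], 0],
    [[0, 0, -0.015], 0],
    [[0, 0, -0.02], 0],
    [[0, 0, -0.025], 0],
    [[0, 0, -0.03], 0],
    [[0, 0, -0.034], 0],
    [[0, 0, -0.038], 0],
    [[0, 0, -0.041], 0],
    [[0, 0, -0.041], 0],
    [[0, 0, -0.041], 0],
  ],
)

```text
time: 10.85
position: [0.5747, 0.1332, 0.1065]
tool_rot: [-2.466, 1.946, -0.0]
ft_force: [1.7, 0.8, -0.7]
grip_width: 0.364
```

>>> carry_out(
  motion=[
    [[0, 0, 0], 0],
    [[0, 0, 0], 0],
    [[0, 0, 0], 0],
    [[0, 0, 0], 0],
    [[0, 0, 0], 0],
    [[0, 0, 0], 0],
    [[0, 0, 0], 0],
  ],
  grip=-0.25,
)

```text
time: 11.55
position: [0.5747, 0.1332, 0.1067]
tool_rot: [-2.466, 1.946, -0.0]
ft_force: [1.0, 1.1, 0.8]
grip_width: 0.62
```

```bash
python3 - <<'E'
from h import *
s=get_state();print(s['time'],s['position'],s['ft_force'],s['grip_width'])
a=snap('scene');w=snap('wrist')
cv2.imwrite('pics/c4.png',np.hstack([cv2.resize(a['pixels'][180:380,180:380],(400,400),interpolation=2),cv2.resize(w['pixels'][140:380,200:440],(400,400),interpolation=2)]))
E
```

```text
11.55 [0.57472743 0.13322431 0.10672364] [0.96872706 1.07564313 0.8418331 ] 0.619586563430507
```

View pics/c4.png

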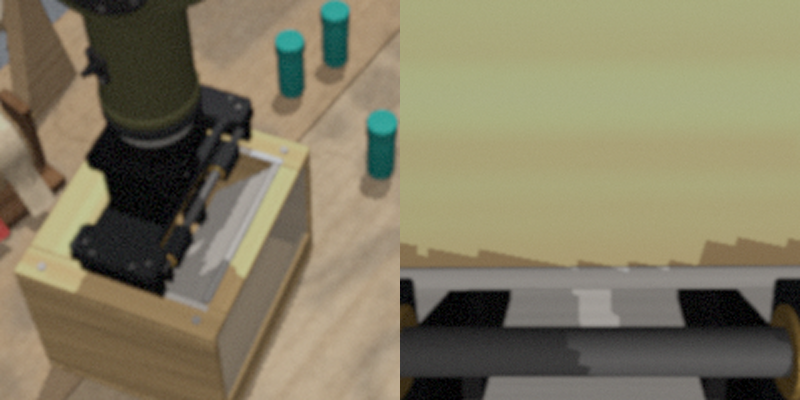

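The vial has dropped from between the fingers: the wrist crop shows only flap between them, and no cap. Withdrawing straight up at a moderate pace, then clear of the box.

>>> carry_out(
  motion=[
    [[0, 0, 0.005], 0],
    [[0, 0, 0.012], 0],
    [[0, 0, 0.02], 0],
    [[0, 0, 0.028], 0],
    [[0, 0, 0.036], 0],
    [[0, 0, 0.044], 0],
    [[0, 0, 0.052], 0],
    [[0, 0, 0.06], 0],
    [[0, 0, 0.068], 0],
    [[0, 0, 0.08], 0],
    [[0, 0, 0.095], 0],
    [[0, 0, 0.11], 0],
    [[0, 0, 0.125], 0],
    [[0, 0, 0.14], 0],
    [[0, 0, 0.15], 0],
    [[0, 0, 0.155], 0],
    [[0, 0, 0.155], 0],
  ],
)

```text
time: 13.35
position: [0.5749, 0.1333, 0.2623]
tool_rot: [-2.466, 1.945, -0.001]
ft_force: [0.5, -0.1, -0.7]
grip_width: 0.627
```

>>> carry_out(
  motion=[
    [[0, -0.006, 0], 0],
    [[0, -0.02, 0], 0],
    [[0, -0.04, 0], 0],
    [[0, -0.06, 0], 0],
    [[0, -0.08, 0], 0],
    [[0, -0.1, 0], 0],
    [[0, -0.12, 0], 0],
    [[0, -0.14, 0], 0],
    [[0, -0.16, 0], 0],
    [[0, -0.18, 0], 0],
    [[0, -0.2, 0], 0],
    [[0, -0.22, 0], 0],
    [[0, -0.24, 0], 0],
    [[0, -0.26, 0], 0],
    [[0, -0.28, 0], 0],
    [[0, -0.295, 0], 0],
    [[0, -0.305, 0], 0],
    [[0, -0.31, 0], 0],
    [[0, -0.31, 0], 0],
    [[0, -0.31, 0], 0],
  ],
)

```text
time: 15.35
position: [0.5748, -0.1758, 0.2616]
tool_rot: [-2.467, 1.944, 0.001]
ft_force: [0.3, 0.6, 0.2]
grip_width: 0.625
```

```bash
python3 - <<'E'
from h import *
s=get_state();print(s['time'],s['position'],s['ft_force'],s['grip_width'])
a=snap('scene');t=snap('top')
cv2.imwrite('pics/c5.png',np.hstack([cv2.resize(a['pixels'][200:400,170:370],(400,400),interpolation=2),cv2.resize(t['pixels'][140:320,140:320],(400,400),interpolation=2)]))
E
```

```text
15.35 [ 0.57477868 -0.17580067  0.26158907] [0.30198203 0.61719742 0.16391054] 0.6250825199463841
```

View pics/c5.png

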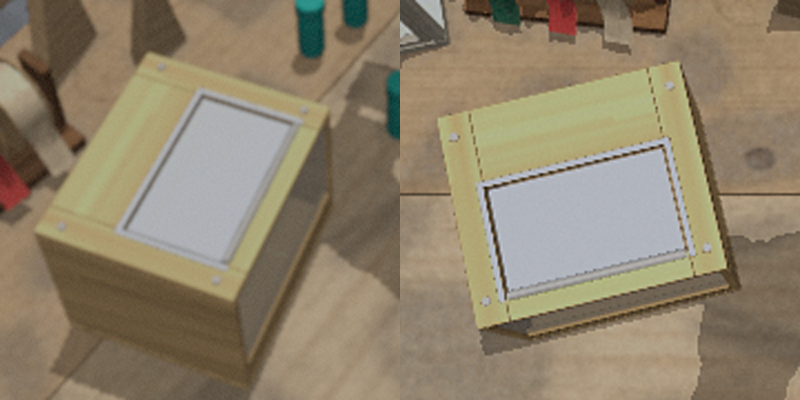

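The flap looks level and shut in both views, with an empty rim all round and no vial on the box. A final comparison with the first pictures covers the flap, jar and neighbours.

```bash
python3 - <<'E'
from h import *
a=snap('scene','s6.png');o=cv2.imread('pics/scene1.png').astype(int);d=np.abs(a['pixels'].astype(int)-o).mean(2)
for n,(x0,y0,x1,y1) in dict(flap=(235,250,310,325),jar=(418,175,446,220),stamp=(392,245,420,280),tq=(315,178,335,230),tq3=(360,232,382,270)).items(): print(n,d[y0:y1,x0:x1].mean().round(1))
print(get_state()['time'])
E
```

```text
flap 5.5
jar 4.7
stamp 4.7
tq 4.7
tq3 13.2
15.5
```

View pics/s6.png

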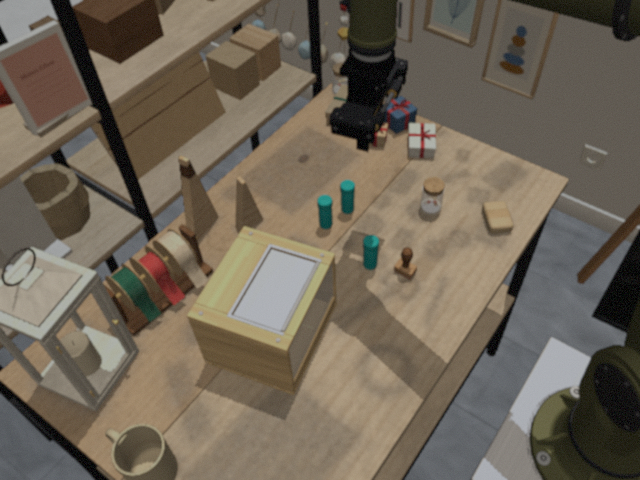

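The vial is gone from the table (its old place was (354,216)). The jar (432,197), stamp (405,262) and turquoise vials (325,212), (347,196) and (371,252) stand as before. The larger difference at the third turquoise vial comes from the arm's shadow. The flap matches its first, shut picture.

```bash
python3 -c "
from h import *
print(ticket.close_job())"
```

```text
the job is handed in; nothing more can be done
None
```

The slim amber oil vial is in the returns box and the job is handed in, at 15.5 s on the robot's clock. I gripped it across its diameter, pushed it down through the flap, and let go with its foot about 90 mm below the box top. I then drew the arm up and moved it clear of the box.

- **Flap:** it is level and shut, and matches the first picture apart from image noise.
- **Vial:** it is no longer on the table or on the box. I inferred that it is inside, because it dropped from the fingers below the rim; I did not see it through the clear front.
- **Other things:** the wider jar, the stamp and two of the turquoise look-alikes show no change. The third look-alike differed more in the picture comparison (13 against about 5). It stands in the same place, and I put the difference down to the arm's shadow.
- **Forces:** every reading at the end of a move was about 2 N or less.

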